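# Shut and lock the thermal cycler's lid

### The job

The thermal cycler is loaded with tubes but its lid is still ajar. Push the lid fully shut with the fingertips first, then push its blue lever over and down past its dead point until it snaps flat into lock, and take the hand away. Do not grip the lever, reach under the lid or open the lid wider, and leave everything else on the bench where it stands.

Things in the scene. Friction and masses are not known exactly. Their poses are not given: they have to be found in the camera images.
- cycler: White bench thermal cycler for PCR tubes, 312 x 240 mm, housing 130 mm high (185 mm with the lid shut, 207 mm to the top of the folded lever), heavy, does not move. Origin under it on the bench; its x axis points from the front (sloping control panel with display and keys, 50 to 172 mm before the origin) to the back (140 mm behind the origin), y to the left, z up. The front faces the robot, give or take 25 degrees.
- lid_hinge (a point): Middle of the lid's hinge axis, at the back of the cycler (125 mm behind its origin, 140 mm above the bench). The axis runs along the cycler's y. Axes of this point turn with the lid: x to the back along the lid, z out of its top.
- lid_edge (a point): Place to push the grey lid shut: on its flat top, mid-width, 20 mm from its front edge. From the hinge, in the lid's own axes: 155 mm forward and 45 mm up. The lid is 210 mm wide, its top reaches 175 mm forward of the hinge; at that point its top is 55 mm above the housing deck when shut. Axes as lid_hinge.
- lid (a joint): Lid angle in rad: 0 fully shut (lid level, resting on the housing), grows as the front edge rises, stop at 1.25. Starts ajar between 0.5 and 0.85. A friction hinge holds it wherever it is left; about 1 to 5 N down at lid_edge moves it, and it does not spring back.
- lever (a joint): Lever angle in rad, measured on the lid: 0 leaning 15 degrees back from square to the lid (unlocked stop), 1.57 + 0.26 = 1.83 folded flat on the lid top with its end towards the front (locked stop); angle above the lid top = 1.83 - value. Dead point at 1.5. Starts at 0. A spring strut pushes it back to upright until it is past 1.5, then throws it into lock by itself and holds it there. Pushing at the grip takes up to about 15 N, the most between 0.7 and 1.0.
- lever_pivot (a point): Middle of the lever's pivot axis on the lid top, parallel to the lid hinge: from the hinge, in the lid's axes, 85 mm forward and 59 mm up (14 mm above the lid's top face). Axes of this point turn with the lever: z along the lever to its free end, x out of its back face (the face that looks to the back of the cycler when upright and up when folded), y to the cycler's left.
- lever_grip (a point): Place to push the lever: middle of the ribbed grip on its back face, 88 mm from the pivot along the lever and 8 mm out of its mid-plane. The lever is a solid blue paddle, 88 mm wide (grip 96 mm), 14 mm thick (grip 16 mm) with a flat back face, its end 98 mm from the pivot. Axes as lever_pivot.
- dish_amber: Loose bystander, to be left alone: closed clear Petri dish with amber agar, 90 mm across, 15 mm high, beside the cycler's left side. Origin under its centre.
- dish_green: Loose bystander, to be left alone: closed clear Petri dish with green agar, 90 mm across, 15 mm high, beside the cycler's left side. Origin under its centre.
- dish_brown: Loose bystander, to be left alone: closed clear Petri dish with brown agar, 90 mm across, 15 mm high, at the right of the bench. Origin under its centre.
- cold_rack: Loose bystander, to be left alone: blue 96-place tube cooling rack, 128 x 86 mm, 40 mm high, at the cycler's right. Origin under its centre.
- marker: Loose bystander, to be left alone: marker pen with blue cap, 125 mm long, 14 mm thick, lying along the cycler's right side. Origin under its middle, x along it.
- tube_rack: Loose bystander, to be left alone: blue wire rack of capped test tubes, 246 x 100 mm, 155 mm high over the caps, at the left of the bench. Origin under its centre, x along it.
- burner: Loose bystander, to be left alone: unlit gas burner, yellow round foot 92 mm across, steel barrel, 144 mm high, at the right of the bench. Origin under its centre.
- medium: Loose bystander, to be left alone: bottle of yellow medium with blue cap, 72 mm across, 155 mm high, at the right of the bench. Origin under its centre.

How it is judged:
By the outcome, as a careful person would: the job done as asked, in the order asked, and still so for the second after the job is handed in, with the robot touching nothing.
It also fails if it takes over 43 s, if anything falls off the work surface, if the arm or the gripper's body presses on something with over 40 N, if the wrist force passes 120 N, or if a joint passes its speed limit or range.

### The arm

A 7-joint arm with a two-finger parallel gripper is mounted at the origin on the work surface. World frame = base frame: x ahead of the robot, y to its left, z up, the work surface at z = 0. Lengths are in m, angles in degrees, forces in N, time in s.
With the tool pointing down it reaches from about 0.4 to 0.85 m from the base axis. Payload 10.4 kg.
Tool frame: the origin (TCP) lies at the very end of the fingers, on their centre line; the grasp point (between the pads) lies 19 mm behind it (manip.tcp_to_grasp is the distance from the TCP to the grasp point, in m); z points along the fingers, y is the direction in which the jaws open and shut (so a half turn about z gives the same grasp; the last joint's range is limited). The gripper opens to 87 mm and grips with 3 to 60 N. Pads are 19 mm wide; open, the fingers measure 117 mm over their backs; the gripper's body (75 mm by 190 mm) begins 51 mm behind the grasp point.
Start: joints at [67.288, 19.034, -3.707, 83.658, 1.238, 77.344, -5.071], TCP at [0.228, -0.582, 0.223] pointing down, gripper open.
Joint ranges: [-148.97, 148.97], [-28.65, 121.19], [-84.17, 76.75], [9.2, 138.47], [-72.65, 252.65], [3.7, 117.97], [-149.18, 149.18]. Speed limits (degrees/s): [127.2, 127.2, 159.86, 159.86, 180, 180, 180].

### API

Orientations are given as [roll, pitch, yaw] about the fixed x, y, z axes, in that order (R = Rz(yaw) Ry(pitch) Rx(roll)).
In Python, from bench import sensors, vision, manip gives the robot as it stands. The module is installed in compiled form; this text tells all that it offers.
- The arm moves only by the tool servo_tool, never from a script. Its argument "commands" is a list of rows, each an object of numbers: "tx", "ty", "tz": the shift along the tool's x, y, z in units of 500 mm (1.0 is 500 mm); "rx", "ry", "rz": the turn, a rotation vector about the tool's x, y, z in units of 60 degrees (1.0 is 60 degrees). In form: [{"tx": .., "ty": .., "tz": .., "rx": .., "ry": .., "rz": ..}, ...]. A call has 1 to 20 rows; each row is the pose to reach, as a shift and turn from the pose commanded when the call began, along the tool's axes at that moment; what a row does not reach only later rows make up. A row lasts 1/10 s, in which the tool goes at most 50 mm and 8.59 degrees, less where a joint would pass 70% of its speed; a pose out of reach is approached as far as the arm can. A call with a number of a shift or a turn outside -1 to 1 is refused whole. A call with a gripper value outside its range is refused whole. "fingers" is the opening, from -1 (shut) to 1 (fully open), set as the call begins (left out, the last holds). The fingers move at their own pace and stop on an object; the grip force is fixed at half the most. Time passes only in rows, so rows that repeat a pose let the fingers close. It gives the time, the measured TCP pose, the force and the opening at its end, in the units of the state.
- sensors.get_obs(): the state, without advancing time (a new reading comes with each control period).
- vision.camera(name): name is "side" or "top"; returns the picture (420x560x3 uint8, red, green, blue); there is no depth.
- vision.camera_params(name): a dict with "camera_matrix" (3x3 intrinsics, pixels), "k1" (the pictures are not rectified: a ray, as slopes to the right and down, at radius r is drawn at 1 + k1 r^2 times it, then the intrinsics apply), "T" (4x4, takes a point from camera to world coordinates). Camera axes: x right, y up, looking along -z (the intrinsics and any distortion apply to the point x, -y, -z); pixel columns grow to the right and rows downward; lengths in m; the calibration is good to about 2 mm. A picture is of the moment at which its call begins. camera_params takes no time and is no camera call.
- manip.finish_job(): hands the job in, once; it reports no verdict.
The state is a dict: "time": time; "q": joint angles; "joint_vel": joint speeds; "joint_efforts": joint torques, N m; "ee_pos": TCP position; "tool_rot": TCP orientation; "contact_force": force on the tool from outside, world axes, zero at the start; "ft_torque": the same for the moment, N m; "finger_gap": finger opening in m.
Only numpy, scipy, OpenCV 4.12 (cv2) and the standard library are available. Lean on these libraries where they do the work, as an engineer would, in place of code of your own. Each camera call takes 0.05 s, during which the arm holds its last target. There are 200 camera calls.

## Working session

There is one attempt and no reset: what is moved stays moved. The work goes in short steps, Python scripts to look and compute and a tool call to move; the robot and the scene stay as the last step left them, time stands still between calls to the robot, and variables do not carry over. Pictures are saved under pics/ and viewed, about 8 in all and at most 12, crops included, and the job is handed in when it is done.

Besides the shell and the picture viewer there is one more tool, called by a JSON object that holds its "api" and its "payload". servo_tool: Moves the arm, as the interface text tells. Its arguments: {"type":"object","properties":{"commands":{"type":"array","items":{"type":"object","properties":{"tx":{"type":"number"},"ty":{"type":"number"},"tz":{"type":"number"},"rx":{"type":"number"},"ry":{"type":"number"},"rz":{"type":"number"}}}},"fingers":{"type":"number"}},"required":["commands"]}

```bash
mkdir -p pics; python3 - <<'E'
from bench import sensors, vision
import cv2,numpy as np
for n in("side","top"):
    cv2.imwrite(f"pics/{n}0.png",vision.camera(n)[:,:,::-1])
    p=vision.camera_params(n);print(n,p["camera_matrix"].tolist(),p["k1"],np.round(p["T"],3).tolist())
o=sensors.get_obs();print({k:np.round(v,3).tolist() for k,v in o.items()})
E
```

```text
side [[502.80021654984665, 0.0, 280.85099316836676], [0.0, 502.80021654984665, 210.8546532188956], [0.0, 0.0, 1.0]] -0.053217590666600374 [[0.817, 0.45, -0.362, -0.011], [-0.577, 0.616, -0.536, -0.846], [-0.018, 0.646, 0.763, 1.381], [0.0, 0.0, 0.0, 1.0]]
top [[486.8235044384416, 0.0, 279.85703347380144], [0.0, 486.8235044384416, 210.229908335905], [0.0, 0.0, 1.0]] 0.019604047936982186 [[0.018, 0.981, -0.194, 0.257], [-1.0, 0.018, -0.002, -0.006], [0.001, 0.194, 0.981, 1.742], [0.0, 0.0, 0.0, 1.0]]
{'time': 0.1, 'q': [67.29, 19.068, -3.708, 83.699, 1.237, 77.345, -5.071], 'joint_vel': [0.013, -0.08, 0.033, -0.126, -0.098, -0.075, -0.001], 'joint_efforts': [0.002, -62.455, 0.025, -39.071, -0.061, 0.037, -0.0], 'ee_pos': [0.228, -0.582, 0.222], 'tool_rot': [-179.928, 0.003, 21.417], 'contact_force': [0.426, -0.274, -0.434], 'ft_torque': [0.021, 0.045, 0.035], 'finger_gap': 0.087}
```

View pics/side0.png

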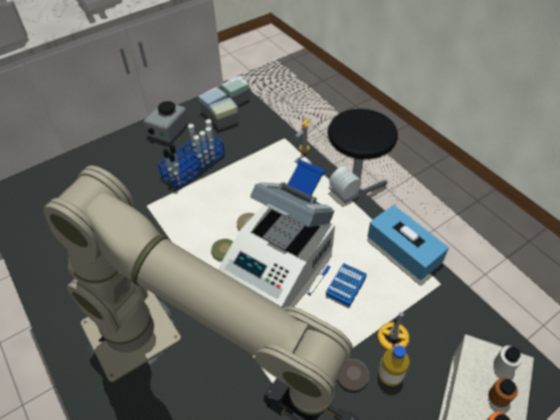

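View pics/top0.png

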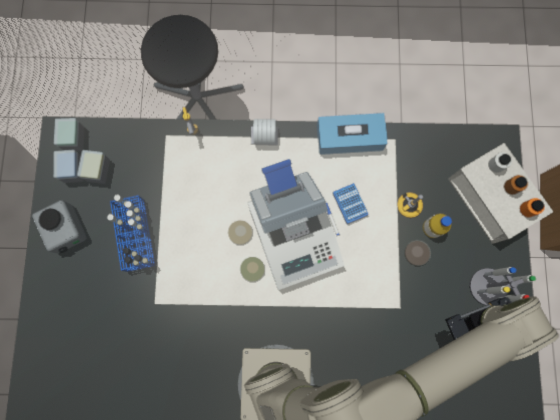

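The cycler shows at about (297,235) in the top view and (280,250) in the side view. Its lid is up and its blue lever leans back at about (280,177) top and (306,178) side. I need enlarged crops to pick corners.

```bash
python3 - <<'E'
import cv2,numpy as np
a=cv2.imread("pics/top0.png")[150:300,235:355];b=cv2.imread("pics/side0.png")[150:310,215:345]
a=cv2.resize(a,None,fx=3.6,fy=3.6,interpolation=cv2.INTER_CUBIC)[:540,:];b=cv2.resize(b,None,fx=2.8,fy=2.8,interpolation=cv2.INTER_CUBIC)
o=np.zeros((540,800,3),np.uint8);o[:a.shape[0],:a.shape[1]]=a;o[:b.shape[0],434:434+b.shape[1]]=b[:540,:366]
for i in range(0,120,20): cv2.putText(o,str(235+i),(int(i*3.6),10),0,.35,(0,0,255));cv2.line(o,(int(i*3.6),0),(int(i*3.6),4),(0,0,255))
for i in range(0,150,20): cv2.putText(o,str(150+i),(0,int(i*3.6)+4),0,.35,(0,0,255))
for i in range(0,130,20): cv2.putText(o,str(215+i),(434+int(i*2.8),10),0,.35,(0,0,255))
for i in range(0,160,20): cv2.putText(o,str(150+i),(434,int(i*2.8)+4),0,.35,(0,0,255))
cv2.imwrite("pics/crop0.png",o)
E
```

```text
(no output)
```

View pics/crop0.png

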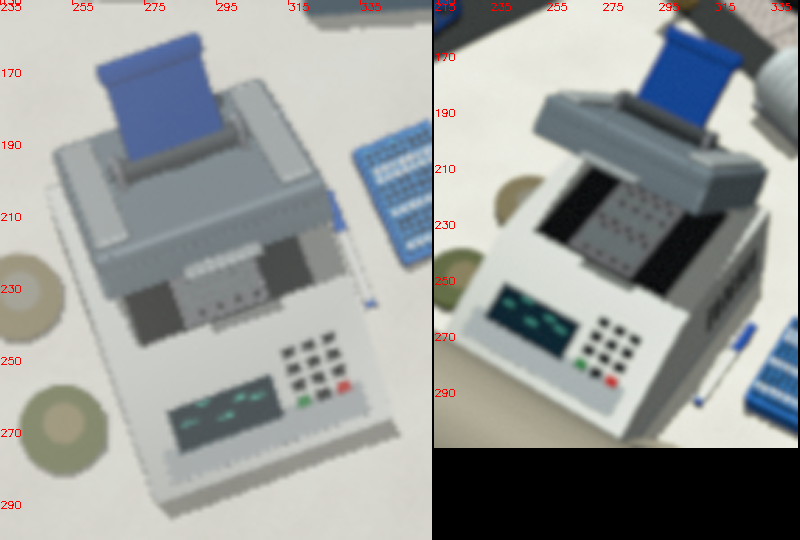

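```bash
cat > h.py <<'E'
import numpy as np
from bench import vision
P={n:vision.camera_params(n) for n in("side","top")}
def ray(n,u,v):
    p=P[n];K=p["camera_matrix"];d=np.array([(u-K[0,2])/K[0,0],(v-K[1,2])/K[1,1]]);s=d.copy()
    for _ in range(5): s=d/(1+p["k1"]*(s@s))
    T=np.array(p["T"]);r=T[:3,:3]@np.array([s[0],-s[1],-1]);return T[:3,3],r/np.linalg.norm(r)
def plane(n,uv,z): o,r=ray(n,*uv);return o+r*(z-o[2])/r[2]
def tri(a,b):
    o1,r1=ray("top",*a);o2,r2=ray("side",*b)
    A=np.stack([r1,-r2],1);t=np.linalg.lstsq(A,o2-o1,rcond=None)[0]
    p,q=o1+t[0]*r1,o2+t[1]*r2;return (p+q)/2,np.linalg.norm(p-q)*1e3
E
python3 - <<'E'
from h import *
np.set_printoptions(precision=4,suppress=True)
t=lambda x,y:(235-.4+x/3.6,150-.4+y/3.6)
s=lambda x,y:(215-.4+(x-434)/2.8,150-.4+y/2.8)
L=plane("top",t(170,518),0);R=plane("top",t(400,435),0)
d=L-R;w=np.linalg.norm(d[:2]);y=d/w;x=np.array([y[1],-y[0],0]);yaw=np.degrees(np.arctan2(x[1],x[0]))
O=(L+R)/2+.172*x;print("front",L,R,"w",w,"yaw",yaw,"O",O)
print("side front-right bottom check",plane("side",s(620,440),0))
def loc(p): q=p-O;return np.array([q@x,q@y,q[2]])
for nm,a,b in [("tipL",(97,70),(670,25)),("tipR",(200,35),(742,58)),("lidFtopL",(95,258),(535,128)),("lidFbotR",(333,218),(692,212)),("backL",(55,152),(548,95)),("backR",(262,80),(768,168)),("pivL",(118,172),(620,97)),("pivR",(240,130),(712,142)),("deckfrontL",(143,347),(537,230)),("deckfrontR",(312,286),(662,300))]:
    p,e=tri(t(*a),s(*b));print(nm,p,"gap mm",round(e,1),"local",loc(p))
E
```

```text
front [ 0.3027 -0.0141  0.    ] [ 0.3877 -0.2401  0.    ] w 0.24146314407638889 yaw 20.616776860227436 O [ 0.5062 -0.0666  0.    ]
side front-right bottom check [ 0.4201 -0.1944 -0.    ]
tipL [0.6711 0.0561 0.2981] gap mm 0.2 local [0.1975 0.0567 0.2981]
tipR [ 0.7034 -0.0313  0.2982] gap mm 0.4 local [ 0.197  -0.0365  0.2982]
lidFtopL [0.506  0.0603 0.2382] gap mm 25.9 local [0.0445 0.1189 0.2382]
lidFbotR [ 0.5507 -0.1479  0.263 ] gap mm 4.3 local [ 0.013  -0.0918  0.263 ]
backL [0.5793 0.1056 0.2209] gap mm 76.0 local [0.129  0.1354 0.2209]
backR [ 0.6998 -0.0917  0.1743] gap mm 0.5 local [ 0.1724 -0.0918  0.1743]
pivL [0.5917 0.0382 0.2479] gap mm 3.4 local [0.1169 0.068  0.2479]
pivR [ 0.6351 -0.069   0.2409] gap mm 0.6 local [ 0.1198 -0.0477  0.2409]
deckfrontL [0.4548 0.0137 0.1363] gap mm 2.1 local [-0.0199  0.0932  0.1363]
deckfrontR [ 0.5149 -0.1422  0.1299] gap mm 0.9 local [-0.0185 -0.0738  0.1299]
```

Triangulated points agree with the model: cycler yaw about 20.5°, lid about 0.77 rad, origin about (0.503, -0.057) after a 10 mm lateral correction that the lid, deck and lever all share. I'll close the fingers and move high above lid_edge.

{"api": "servo_tool", "payload": {"commands": [{"tz": -0.1},{"tz": -0.2},{"tz": -0.3},{"tz": -0.36,"tx": 0.05,"ty": -0.04},{"tx": 0.984,"ty": -0.775,"tz": -0.36,"rz": 0.015},{"tx": 0.984,"ty": -0.775,"tz": -0.36,"rz": 0.015},{"tx": 0.984,"ty": -0.775,"tz": -0.36,"rz": 0.015},{"tx": 0.984,"ty": -0.775,"tz": -0.36,"rz": 0.015},{"tx": 0.984,"ty": -0.775,"tz": -0.36,"rz": 0.015},{"tx": 0.984,"ty": -0.775,"tz": -0.36,"rz": 0.015},{"tx": 0.984,"ty": -0.775,"tz": -0.36,"rz": 0.015},{"tx": 0.984,"ty": -0.775,"tz": -0.36,"rz": 0.015},{"tx": 0.984,"ty": -0.775,"tz": -0.36,"rz": 0.015},{"tx": 0.984,"ty": -0.775,"tz": -0.36,"rz": 0.015},{"tx": 0.984,"ty": -0.775,"tz": -0.36,"rz": 0.015},{"tx": 0.984,"ty": -0.775,"tz": -0.36,"rz": 0.015},{"tx": 0.984,"ty": -0.775,"tz": -0.36,"rz": 0.015},{"tx": 0.984,"ty": -0.775,"tz": -0.36,"rz": 0.015},{"tx": 0.984,"ty": -0.775,"tz": -0.36,"rz": 0.015},{"tx": 0.984,"ty": -0.775,"tz": -0.36,"rz": 0.015}], "fingers": -1}}

```text
validation failed for argument at $.co...
```

```bash
python3 - <<'E'
from bench import vision
import cv2,numpy as np
a=vision.camera("top")[120:300,220:400,::-1];b=vision.camera("side")[100:280,190:370,::-1]
cv2.imwrite("pics/c1.png",cv2.resize(np.hstack([a,b]),None,fx=2.2,fy=2.2,interpolation=cv2.INTER_CUBIC))
E
```

```text
(no output)
```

View pics/c1.png

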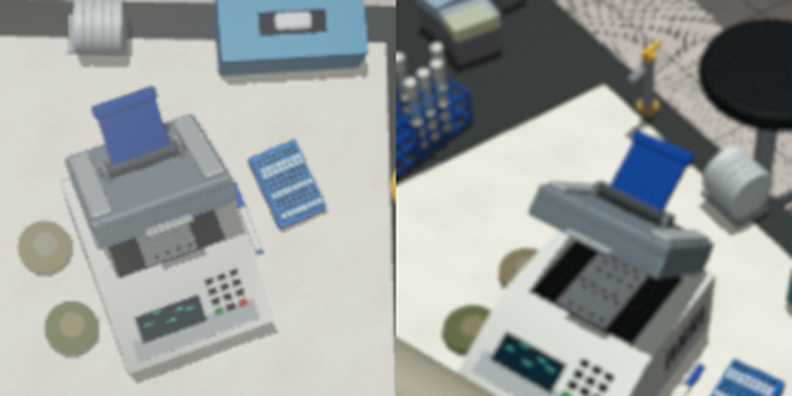

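The move call was refused and the picture shows the unmoved scene, with no arm over the cycler. I'll try full rows with all six keys.

{"api": "servo_tool", "payload": {"commands": [{"tx": 0,"ty": 0,"tz": -0.1,"rx": 0,"ry": 0,"rz": 0},{"tx": 0,"ty": 0,"tz": -0.2,"rx": 0,"ry": 0,"rz": 0},{"tx": 0,"ty": 0,"tz": -0.3,"rx": 0,"ry": 0,"rz": 0},{"tx": 0,"ty": 0,"tz": -0.36,"rx": 0,"ry": 0,"rz": 0}], "fingers": -1}}

```text
time: 0.6
ee_pos: [0.2283, -0.582, 0.4069]
tool_rot: [179.7, -0.0, 21.4]
contact_force: [0.0, -0.7, 0.5]
finger_gap: 0.0632
```

{"api": "servo_tool", "payload": {"commands": [{"tx": 0.1,"ty": -0.08,"tz": 0,"rx": 0,"ry": 0,"rz": 0.015},{"tx": 0.984,"ty": -0.775,"tz": 0,"rx": 0,"ry": 0,"rz": 0.015},{"tx": 0.984,"ty": -0.775,"tz": 0,"rx": 0,"ry": 0,"rz": 0.015},{"tx": 0.984,"ty": -0.775,"tz": 0,"rx": 0,"ry": 0,"rz": 0.015},{"tx": 0.984,"ty": -0.775,"tz": 0,"rx": 0,"ry": 0,"rz": 0.015},{"tx": 0.984,"ty": -0.775,"tz": 0,"rx": 0,"ry": 0,"rz": 0.015},{"tx": 0.984,"ty": -0.775,"tz": 0,"rx": 0,"ry": 0,"rz": 0.015},{"tx": 0.984,"ty": -0.775,"tz": 0,"rx": 0,"ry": 0,"rz": 0.015},{"tx": 0.984,"ty": -0.775,"tz": 0,"rx": 0,"ry": 0,"rz": 0.015},{"tx": 0.984,"ty": -0.775,"tz": 0,"rx": 0,"ry": 0,"rz": 0.015},{"tx": 0.984,"ty": -0.775,"tz": 0,"rx": 0,"ry": 0,"rz": 0.015},{"tx": 0.984,"ty": -0.775,"tz": 0,"rx": 0,"ry": 0,"rz": 0.015},{"tx": 0.984,"ty": -0.775,"tz": 0,"rx": 0,"ry": 0,"rz": 0.015},{"tx": 0.984,"ty": -0.775,"tz": 0,"rx": 0,"ry": 0,"rz": 0.015},{"tx": 0.984,"ty": -0.775,"tz": 0,"rx": 0,"ry": 0,"rz": 0.015},{"tx": 0.984,"ty": -0.775,"tz": 0,"rx": 0,"ry": 0,"rz": 0.015},{"tx": 0.984,"ty": -0.775,"tz": 0,"rx": 0,"ry": 0,"rz": 0.015}], "fingers": -1}}

```text
time: 2.3
ee_pos: [0.5445, -0.0428, 0.4027]
tool_rot: [180.0, 0.0, 20.4]
contact_force: [-0.6, -0.5, 0.2]
finger_gap: 0.0003
```

```bash
python3 - <<'E'
from bench import vision
import cv2,numpy as np
a=vision.camera("top")[120:300,220:400,::-1];b=vision.camera("side")[100:280,190:370,::-1]
cv2.imwrite("pics/c2.png",cv2.resize(np.hstack([a,b]),None,fx=2.2,fy=2.2,interpolation=cv2.INTER_CUBIC))
E
```

```text
(no output)
```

View pics/c2.png

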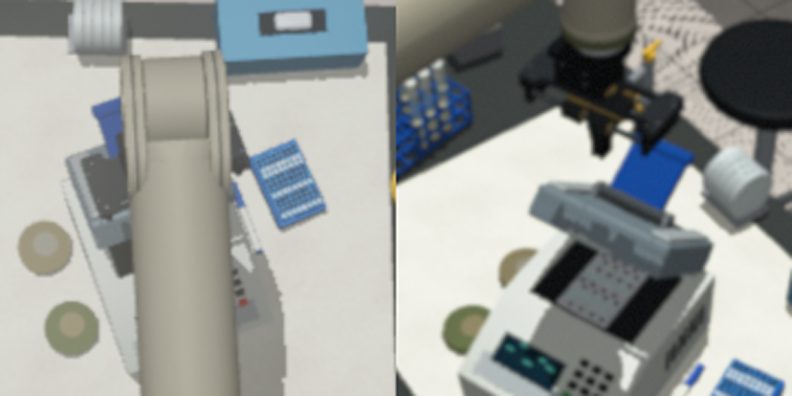

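The top view shows the arm over the cycler. The side view shows the closed fingertips at crop (602,150), above the lid and well in front of the lever. Next I descend to just above contact.

{"api": "servo_tool", "payload": {"commands": [{"tx": 0.025,"ty": 0,"tz": 0.1,"rx": 0,"ry": 0,"rz": 0},{"tx": 0.025,"ty": 0,"tz": 0.18,"rx": 0,"ry": 0,"rz": 0},{"tx": 0.025,"ty": 0,"tz": 0.21,"rx": 0,"ry": 0,"rz": 0},{"tx": 0.025,"ty": 0,"tz": 0.223,"rx": 0,"ry": 0,"rz": 0},{"tx": 0.025,"ty": 0,"tz": 0.223,"rx": 0,"ry": 0,"rz": 0}]}}

```text
time: 2.9
ee_pos: [0.5567, -0.0373, 0.292]
tool_rot: [180.0, -0.0, 20.5]
contact_force: [-0.7, -0.6, -0.2]
finger_gap: 0.0003
```

{"api": "servo_tool", "payload": {"commands": [{"tx": 0,"ty": 0,"tz": 0.011,"rx": 0,"ry": 0,"rz": 0},{"tx": 0,"ty": 0,"tz": 0.021,"rx": 0,"ry": 0,"rz": 0},{"tx": -0.012,"ty": 0,"tz": 0.029,"rx": 0,"ry": 0,"rz": 0},{"tx": -0.025,"ty": 0,"tz": 0.036,"rx": 0,"ry": 0,"rz": 0},{"tx": -0.036,"ty": 0,"tz": 0.044,"rx": 0,"ry": 0,"rz": 0},{"tx": -0.047,"ty": 0,"tz": 0.052,"rx": 0,"ry": 0,"rz": 0},{"tx": -0.058,"ty": 0,"tz": 0.062,"rx": 0,"ry": 0,"rz": 0},{"tx": -0.068,"ty": 0,"tz": 0.071,"rx": 0,"ry": 0,"rz": 0},{"tx": -0.068,"ty": 0,"tz": 0.071,"rx": 0,"ry": 0,"rz": 0}]}}

```text
time: 3.8
ee_pos: [0.5234, -0.0495, 0.2547]
tool_rot: [-180.0, 0.1, 20.5]
contact_force: [0.4, 1.1, -0.1]
finger_gap: 0.0002
```

```bash
python3 - <<'E'
from bench import vision
import cv2,numpy as np
b=vision.camera("side")[110:280,200:360,::-1]
cv2.imwrite("pics/c3.png",cv2.resize(b,None,fx=3,fy=3,interpolation=cv2.INTER_CUBIC))
E
```

```text
(no output)
```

View pics/c3.png

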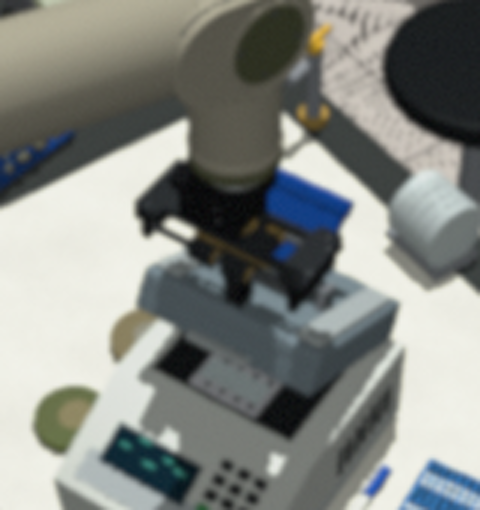

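The side view shows the lid clearly lower, with the fingertip at (237,300) on its top near the front edge. I continue along the arc.

{"api": "servo_tool", "payload": {"commands": [{"tx": -0.01,"ty": 0,"tz": 0.01,"rx": 0,"ry": 0,"rz": 0},{"tx": -0.019,"ty": 0,"tz": 0.019,"rx": 0,"ry": 0,"rz": 0},{"tx": -0.028,"ty": 0,"tz": 0.03,"rx": 0,"ry": 0,"rz": 0},{"tx": -0.037,"ty": 0,"tz": 0.041,"rx": 0,"ry": 0,"rz": 0},{"tx": -0.045,"ty": 0,"tz": 0.053,"rx": 0,"ry": 0,"rz": 0},{"tx": -0.053,"ty": 0,"tz": 0.065,"rx": 0,"ry": 0,"rz": 0},{"tx": -0.06,"ty": 0,"tz": 0.077,"rx": 0,"ry": 0,"rz": 0},{"tx": -0.066,"ty": 0,"tz": 0.089,"rx": 0,"ry": 0,"rz": 0},{"tx": -0.072,"ty": 0,"tz": 0.102,"rx": 0,"ry": 0,"rz": 0},{"tx": -0.078,"ty": 0,"tz": 0.115,"rx": 0,"ry": 0,"rz": 0},{"tx": -0.083,"ty": 0,"tz": 0.125,"rx": 0,"ry": 0,"rz": 0},{"tx": -0.085,"ty": 0,"tz": 0.132,"rx": 0,"ry": 0,"rz": 0},{"tx": -0.087,"ty": 0,"tz": 0.138,"rx": 0,"ry": 0,"rz": 0},{"tx": -0.087,"ty": 0,"tz": 0.14,"rx": 0,"ry": 0,"rz": 0},{"tx": -0.087,"ty": 0,"tz": 0.14,"rx": 0,"ry": 0,"rz": 0}]}}

```text
time: 5.35
ee_pos: [0.4839, -0.0643, 0.1856]
tool_rot: [180.0, 0.0, 20.5]
contact_force: [1.0, 0.4, 0.2]
finger_gap: 0.0003
```

{"api": "servo_tool", "payload": {"commands": [{"tx": 0,"ty": 0,"tz": 0.003,"rx": 0,"ry": 0,"rz": 0},{"tx": 0,"ty": 0,"tz": 0.004,"rx": 0,"ry": 0,"rz": 0},{"tx": 0,"ty": 0,"tz": 0.004,"rx": 0,"ry": 0,"rz": 0}]}}

```text
time: 5.65
ee_pos: [0.4841, -0.0643, 0.1853]
tool_rot: [179.9, -0.0, 20.5]
contact_force: [-8.7, -0.0, 18.9]
finger_gap: 0.0008
```

Contact is at z = 0.185, exactly the shut height, and it is stiff at 19 N, so the lid is shut. I lift and cross over to behind the lever.

{"api": "servo_tool", "payload": {"commands": [{"tx": 0,"ty": 0,"tz": -0.08,"rx": 0,"ry": 0,"rz": 0},{"tx": 0,"ty": 0,"tz": -0.17,"rx": 0,"ry": 0,"rz": 0},{"tx": 0,"ty": 0,"tz": -0.26,"rx": 0,"ry": 0,"rz": 0},{"tx": 0,"ty": 0,"tz": -0.33,"rx": 0,"ry": 0,"rz": 0},{"tx": 0.06,"ty": 0,"tz": -0.33,"rx": 0,"ry": 0,"rz": 0},{"tx": 0.14,"ty": 0,"tz": -0.33,"rx": 0,"ry": 0,"rz": 0},{"tx": 0.22,"ty": 0,"tz": -0.33,"rx": 0,"ry": 0,"rz": 0},{"tx": 0.27,"ty": 0,"tz": -0.33,"rx": 0,"ry": 0,"rz": 0},{"tx": 0.27,"ty": 0,"tz": -0.33,"rx": 0,"ry": 0,"rz": 0}]}}

```text
time: 6.55
ee_pos: [0.6121, -0.0151, 0.3466]
tool_rot: [-179.8, 0.1, 20.7]
contact_force: [-0.7, -0.4, -0.1]
finger_gap: 0.0005
```

```bash
python3 - <<'E'
from bench import vision
import cv2,numpy as np
b=vision.camera("side")[90:280,200:380,::-1]
cv2.imwrite("pics/c4.png",cv2.resize(b,None,fx=3,fy=3,interpolation=cv2.INTER_CUBIC))
E
```

```text
(no output)
```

View pics/c4.png

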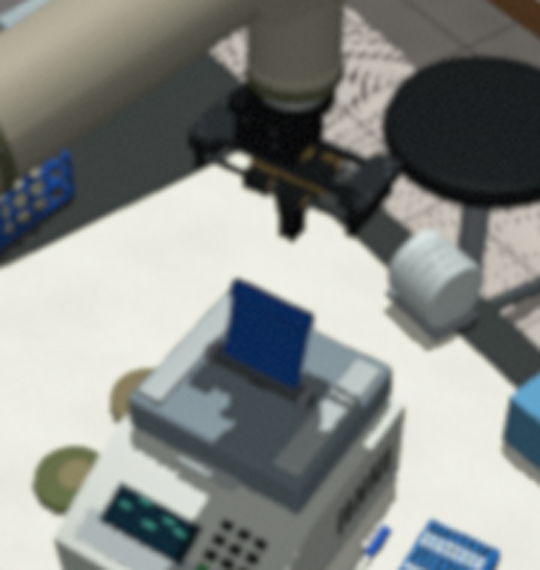

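Picture: the lid is level and shut. The lever stands upright with its top edge at (236,281)-(312,317), and the fingers at (290,235) are above and behind it. A quick check of the lever tip by ray onto z = 0.294:

```bash
python3 - <<'E'
from h import *
x=np.array([.9365,.351]);y=np.array([-.351,.9365]);O=np.array([.5027,-.0572])
for c in[(236,281),(312,317)]:
    p=plane("side",(200-.3+c[0]/3,90-.3+c[1]/3),.292)[:2]-O;print(p@x,p@y)
E
```

```text
0.07999338784971377 0.04367434069368072
0.08082780773640103 -0.04526171847388994
```

The tip is about 5–7 mm further back than modelled and centred in y, so there is still 28 mm of clearance. I descend behind the lever and push to upright.

{"api": "servo_tool", "payload": {"commands": [{"tx": 0,"ty": 0,"tz": 0.07,"rx": 0,"ry": 0,"rz": 0},{"tx": 0,"ty": 0,"tz": 0.13,"rx": 0,"ry": 0,"rz": 0},{"tx": 0,"ty": 0,"tz": 0.138,"rx": 0,"ry": 0,"rz": 0},{"tx": -0.03,"ty": 0,"tz": 0.138,"rx": 0,"ry": 0,"rz": 0},{"tx": -0.05,"ty": 0,"tz": 0.138,"rx": 0,"ry": 0,"rz": 0},{"tx": -0.065,"ty": 0,"tz": 0.138,"rx": 0,"ry": 0,"rz": 0},{"tx": -0.08,"ty": 0,"tz": 0.138,"rx": 0,"ry": 0,"rz": 0},{"tx": -0.095,"ty": 0,"tz": 0.138,"rx": 0,"ry": 0,"rz": 0},{"tx": -0.11,"ty": 0,"tz": 0.138,"rx": 0,"ry": 0,"rz": 0},{"tx": -0.11,"ty": 0,"tz": 0.138,"rx": 0,"ry": 0,"rz": 0}]}}

```text
time: 7.6
ee_pos: [0.5598, -0.0361, 0.282]
tool_rot: [179.9, -0.3, 20.5]
contact_force: [6.6, 2.8, 5.1]
finger_gap: 0.0003
```

{"api": "servo_tool", "payload": {"commands": [{"tx": -0.014,"ty": 0,"tz": 0,"rx": 0,"ry": 0,"rz": 0},{"tx": -0.027,"ty": 0,"tz": 0,"rx": 0,"ry": 0,"rz": 0},{"tx": -0.041,"ty": 0,"tz": 0.001,"rx": 0,"ry": 0,"rz": 0},{"tx": -0.055,"ty": 0,"tz": 0.003,"rx": 0,"ry": 0,"rz": 0},{"tx": -0.068,"ty": 0,"tz": 0.007,"rx": 0,"ry": 0,"rz": 0},{"tx": -0.082,"ty": 0,"tz": 0.012,"rx": 0,"ry": 0,"rz": 0},{"tx": -0.094,"ty": 0,"tz": 0.018,"rx": 0,"ry": 0,"rz": 0},{"tx": -0.106,"ty": 0,"tz": 0.025,"rx": 0,"ry": 0,"rz": 0},{"tx": -0.106,"ty": 0,"tz": 0.025,"rx": 0,"ry": 0,"rz": 0}]}}

```text
time: 8.5
ee_pos: [0.5108, -0.054, 0.2689]
tool_rot: [179.9, -0.4, 20.6]
contact_force: [10.3, 4.7, 1.1]
finger_gap: 0.0004
```

```bash
python3 - <<'E'
from bench import vision
import cv2,numpy as np
b=vision.camera("side")[110:280,200:360,::-1]
cv2.imwrite("pics/c5.png",cv2.resize(b,None,fx=3,fy=3,interpolation=cv2.INTER_CUBIC))
E
```

```text
(no output)
```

View pics/c5.png

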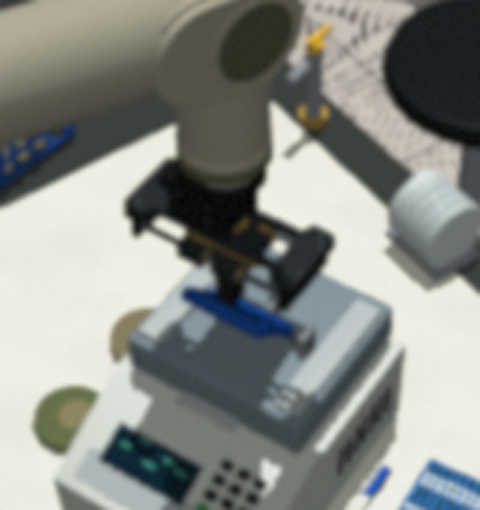

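The side view shows the lever's blue paddle tilted forward over the shut lid, with the fingers behind it at (230,285) and 11 N of force. I continue past the dead point.

{"api": "servo_tool", "payload": {"commands": [{"tx": -0.011,"ty": 0,"tz": 0.009,"rx": 0,"ry": 0,"rz": 0},{"tx": -0.022,"ty": 0,"tz": 0.018,"rx": 0,"ry": 0,"rz": 0},{"tx": -0.031,"ty": 0,"tz": 0.028,"rx": 0,"ry": 0,"rz": 0},{"tx": -0.04,"ty": 0,"tz": 0.039,"rx": 0,"ry": 0,"rz": 0},{"tx": -0.047,"ty": 0,"tz": 0.051,"rx": 0,"ry": 0,"rz": 0},{"tx": -0.054,"ty": 0,"tz": 0.063,"rx": 0,"ry": 0,"rz": 0},{"tx": -0.06,"ty": 0,"tz": 0.076,"rx": 0,"ry": 0,"rz": 0},{"tx": -0.064,"ty": 0,"tz": 0.089,"rx": 0,"ry": 0,"rz": 0},{"tx": -0.064,"ty": 0,"tz": 0.092,"rx": 0,"ry": 0,"rz": 0},{"tx": -0.064,"ty": 0,"tz": 0.092,"rx": 0,"ry": 0,"rz": 0}]}}

```text
time: 9.55
ee_pos: [0.4789, -0.066, 0.2207]
tool_rot: [-180.0, 0.0, 20.5]
contact_force: [-0.0, -0.9, -0.2]
finger_gap: 0.0006
```

Force has dropped to zero at z = 0.221, which fits the lever having snapped away. I lift clear and look.

{"api": "servo_tool", "payload": {"commands": [{"tx": 0,"ty": 0,"tz": -0.06,"rx": 0,"ry": 0,"rz": 0},{"tx": 0,"ty": 0,"tz": -0.16,"rx": 0,"ry": 0,"rz": 0},{"tx": 0,"ty": 0,"tz": -0.26,"rx": 0,"ry": 0,"rz": 0},{"tx": 0,"ty": 0,"tz": -0.36,"rx": 0,"ry": 0,"rz": 0},{"tx": -0.1,"ty": 0.1,"tz": -0.4,"rx": 0,"ry": 0,"rz": 0},{"tx": -0.15,"ty": 0.2,"tz": -0.4,"rx": 0,"ry": 0,"rz": 0},{"tx": -0.15,"ty": 0.3,"tz": -0.4,"rx": 0,"ry": 0,"rz": 0},{"tx": -0.15,"ty": 0.4,"tz": -0.4,"rx": 0,"ry": 0,"rz": 0},{"tx": -0.15,"ty": 0.5,"tz": -0.4,"rx": 0,"ry": 0,"rz": 0},{"tx": -0.15,"ty": 0.5,"tz": -0.4,"rx": 0,"ry": 0,"rz": 0},{"tx": -0.15,"ty": 0.5,"tz": -0.4,"rx": 0,"ry": 0,"rz": 0}]}}

```text
time: 10.65
ee_pos: [0.4964, -0.3303, 0.4189]
tool_rot: [-179.9, 0.1, 20.3]
contact_force: [0.7, 0.4, -0.3]
finger_gap: 0.0002
```

```bash
python3 - <<'E'
from bench import vision,sensors
import cv2,numpy as np
a=vision.camera("top")[130:300,100:380,::-1];b=vision.camera("side")[140:310,200:360,::-1]
cv2.imwrite("pics/c6.png",np.vstack([cv2.resize(a,(500,300)),cv2.resize(b[:,:],(282*1,300))[:, :].copy() if 0 else np.pad(cv2.resize(b,(282,300)),((0,0),(0,218),(0,0)))]))
print(np.abs(sensors.get_obs()["joint_vel"]).max())
E
```

```text
2.045002902817379
```

View pics/c6.png

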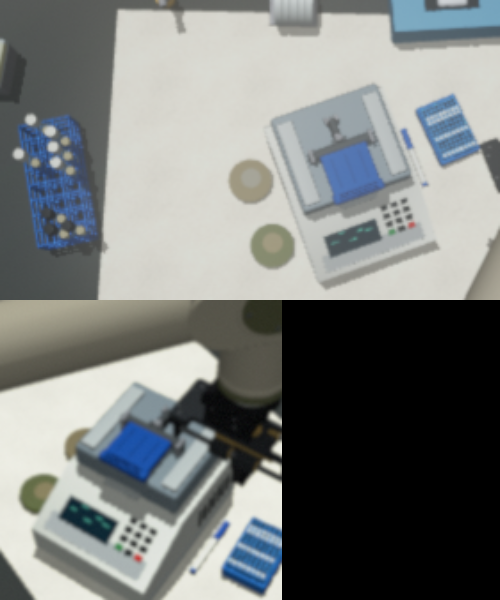

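Lever lies folded on the shut lid (top crop (350,172), side crop (137,450)), and the dishes, marker and racks are where they were. I'll check the lever end numerically, then hand in.

```bash
python3 - <<'E'
from h import *
from bench import manip
x=np.array([.9365,.351]);O=np.array([.5027,-.0572])
t=lambda u,v:(100+u*280/500,130+v*170/300); s=lambda u,v:(200+u*160/282,140+(v-300)*170/300)
ok=True
for a,b in[((328,203),(100,456)),((383,188),(150,478))]:
    p,e=tri(t(*a),s(*b));X=(p[:2]-O)@x;print(p,e,"local x",X);ok&=p[2]<.225 and X<-.03
if ok: print(manip.finish_job())
E
```

```text
[ 0.45462967 -0.01776227  0.18452822] 6.6691637441821845 local x -0.031175222610931034
[ 0.48504737 -0.1170432   0.20298736] 14.61689513627998 local x -0.0375366483677853
the job is handed in; nothing more can be done
None
```

The job is handed in, at about 11 s of the 43 s allowed. The lid is shut and the lever appears locked flat.

- **Lid:** I pushed it shut with the closed fingertips from above, along its arc. At the end it was stiff under 19 N with the fingertips at z = 0.185 m, exactly the given shut height.
- **Lever:** I pushed it from behind, over and down. The force was 11 N partway and zero by the end of the push, which fits it snapping away into lock.
- **Hand:** It was lifted clear and moved to the side, reading no contact force.

**Last checks:** The final pictures show the lid level and the lever folded flat. The dishes, cold rack, marker and tube rack look unmoved. The burner, medium bottle and brown dish were outside those pictures; the hand only passed high over that side.

The numeric check of the lever end was rough. It gave heights of 0.185 and 0.203 m where about 0.20 m was expected, and the two camera rays missed each other by 7 and 15 mm. It agrees with a flat lever but does not measure the angle precisely.

The first move call was refused for missing keys and moved nothing.

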